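Carry the tray of printed gears to the bench scale

TASK

The two freshly printed gears lie loose in one of the two open carrying trays. Lift that tray by its handle, carry it level so that both gears stay in it, and set it down gently on the pan of the bench scale, in the middle and square to the pan. Let go of it there.

Things in the scene. Friction and masses are not known exactly. Their poses are not given: they have to be found in the camera images.
- gear_tray: Open grey tray that holds the gears, 120 (its x) x 84 mm, walls 30 mm high; about 0.22 kg. A handle bar runs along its x over the middle, 14 mm wide, 72 to 90 mm above the underside, open below, on an upright at each end. Origin: centre of underside, z up. A like tray without gears (a round cap and a memory stick in it) also stands there; which stands where varies.
- scale: Bench scale, fixed: light grey base 185 x 150 mm, on it a flat dark steel pan 140 (its x) x 110 mm (its y), no rim, pan surface 42 mm above the desk. A dark display and two buttons lie beside the pan at its -x end. Origin: at desk height right below the pan's centre; z up.
- gear_large: Flat printed gear, 52 mm across, 9 mm thick, loose on the tray's floor; origin at the centre of its underside.
- gear_small: Printed gear, 32 mm across, 12 mm thick, loose on the tray's floor; origin at the centre of its underside.
There are look-alikes about, which are no part of the job. Leave any purple look-alike of the gear_large alone.

How it is judged:
By the outcome, as a careful person would: the job done as asked, in the order asked, and still so for the second after the job is handed in, with the robot touching nothing.
It also fails if it takes over 42 s, if anything falls off the work surface, if the arm or the gripper's body presses on something with over 40 N, if the wrist force passes 120 N, or if a joint passes its speed limit or range.

ROBOT

A 6-joint arm with a two-finger parallel gripper is mounted at the origin on a cart in front of the work surface, level with it; the furniture and walls round the work are solid. World frame = base frame: x ahead of the robot, y to its left, z up, the work surface at z = 0. Lengths are in m, angles in degrees, forces in N, time in s.
With the tool pointing down it reaches from about 0.4 to 0.825 m from the base axis. Payload 7 kg.
Tool frame: the origin (TCP) lies at the very end of the fingers, on their centre line; the grasp point (between the pads) lies 19 mm behind it (ctrl.pinch_z is the distance from the TCP to the grasp point, in m); z points along the fingers, x is the direction in which the jaws open and shut, and the axes are right-handed (so a half turn about z gives the same grasp; the last joint's range is limited). The gripper opens to 88 mm and grips with 3 to 60 N. Pads are 19 mm wide; open, the fingers measure 130 mm over their backs; the gripper's body (78 mm by 193 mm) begins 47 mm behind the grasp point.
Start: joints at [-59.467, 20.546, 0.682, 0, -70.136, -16.507], TCP at [0.164, -0.655, 0.227] pointing down, gripper open.
Joint ranges: [-176.03, 176.03], [-82.01, 121.73], [-58.28, 71.71], [-173.87, 95.51], [-174.79, -0.11], [-173.66, 173.66]. Speed limits (degrees/s): [136.94, 136.94, 172.46, 180, 180, 180].

INTERFACE

Orientations are given as [roll, pitch, yaw] about the fixed x, y, z axes, in that order (R = Rz(yaw) Ry(pitch) Rx(roll)).
In Python, from plant import ctrl gives the robot as it stands.
- The arm moves only by the tool carry_out, never from a script. Its argument "increments" is a list of rows, each a list of 7 numbers: the turn, a rotation vector about the world's x, y, z in degrees, then the shift along the world's x, y, z in mm, then the closure, from 0 (fully open) to 1 (shut). In form: [[ax, ay, az, dx, dy, dz, grip], ...]. A call has 1 to 20 rows; each row is the pose to reach, as a shift and turn from the pose commanded when the call began; what a row does not reach only later rows make up. A row lasts 1/8 s, in which the tool goes at most 62.5 mm and 10.7 degrees, less where a joint would pass 70% of its speed; a pose out of reach is approached as far as the arm can. A call with a gripper value outside its range is refused whole. The fingers move at their own pace and stop on an object; the grip force is fixed at half the most. Time passes only in rows, so rows that repeat a pose let the fingers close. It gives the time, the measured TCP pose, the force and the opening at its end, in the units of the state.
- ctrl.get_obs(): the state, without advancing time (a new reading comes with each control period).
- ctrl.snapshot(name): name is "scene" or "top"; returns a dict with "pixels" (480x640x3 uint8, blue, green, red), "intrinsics" (3x3 intrinsics, pixels), "dist" ([k1, k2, p1, p2, k3] as OpenCV has them; the pictures are not rectified), "rvec" (rotation vector, rad) and "tvec" (3), from world to camera coordinates, as OpenCV has them. Camera axes: x right, y down, z forward; pixel columns grow to the right and rows downward; lengths in m; the calibration is good to about 2 mm. A picture is of the moment at which its call begins. There is no depth.
- ctrl.close_job(): hands the job in, once; it reports no verdict.
Trained networks look in a picture, given as the dict that the camera call returned (one of the last four; its "shot" number tells which), for a name from the list of things; names that differ only in an ending like _2 or _b are one class to them, and where a whole thing is asked for, a point or a joint stands for the part that bears it (a point fixed in the world has none). Each returns a list of dicts, best first, with "confidence" (0 to 1); they miss things now and then, are a little off and sometimes report something else, mostly with a low value. They report only what shows in the picture. A call takes as long as a camera call. They do not tell look-alikes from the thing itself.
- ctrl.search_frame(picture, label): "centre" ([x, y, z] in m, in world coordinates, good to about 4 mm: the middle of the surface that is visible of it).
- ctrl.outline_of(picture, label): "pixels" (480x640 bool, what is visible of it).
The state is a dict: "clock": time; "joint_pos": joint angles; "qvel": joint speeds; "tau": joint torques, N m; "tool_pos": TCP position; "orientation": TCP orientation; "force": force on the tool from outside, world axes, zero at the start; "moment": the same for the moment, N m; "opening": finger opening in m.
Only numpy, scipy, OpenCV 4.12 (cv2) and the standard library are available. Lean on these libraries where they do the work, as an engineer would, in place of code of your own. Each camera call takes 0.05 s, during which the arm holds its last target. There are 200 camera calls.

## Working session

There is one attempt and no reset: what is moved stays moved. The work goes in short steps, Python scripts to look and compute and a tool call to move; the robot and the scene stay as the last step left them, time stands still between calls to the robot, and variables do not carry over. Pictures are saved under pics/ and viewed, about 8 in all and at most 12, crops included, and the job is handed in when it is done.

Besides the shell and the picture viewer there is one more tool, called after "Call:" by a JSON object that holds its "api" and its "payload", one argument or row to a line. carry_out: Moves the arm, as the interface text tells. Its arguments: {"type":"object","properties":{"increments":{"type":"array"}},"required":["increments"]}

```bash
mkdir -p pics; python3 - <<'E'
from plant import ctrl
import cv2,pickle
o=ctrl.get_obs();print(o['clock'],o['tool_pos'],o['orientation'],o['opening'],ctrl.pinch_z)
for n in("top","scene"):
    p=ctrl.snapshot(n);cv2.imwrite(f"pics/{n}1.png",p["pixels"])
    pickle.dump(p,open(f"{n}1.pkl","wb"))
    for l in("gear_tray","scale","gear_large","gear_small"):
        print(n,l,[(r["centre"],round(r["confidence"],2)) for r in ctrl.search_frame(p,l)])
E
```

```text
0.0 [ 0.16343902 -0.65440177  0.2256316 ] [-1.79993354e+02 -9.51192900e-02  1.04019095e+02] 0.087594028902341 0.0188
top gear_tray [([0.5531, -0.1435, 0.0245], 0.65)]
top scale [([0.4993, 0.3601, 0.0427], 0.73)]
top gear_large [([0.5212, -0.1345, 0.013], 0.78), ([0.4949, -0.0386, 0.0073], 0.76)]
top gear_small [([0.5666, -0.1511, 0.0169], 0.38)]
scene gear_tray [([0.5436, -0.1531, 0.0309], 0.61)]
scene scale [([0.5089, 0.3389, 0.038], 0.93)]
scene gear_large [([0.5155, -0.1435, 0.0126], 0.93), ([0.5033, -0.0395, 0.0049], 0.92)]
scene gear_small [([0.5711, -0.1557, 0.0141], 0.53)]
```

View pics/top1.png

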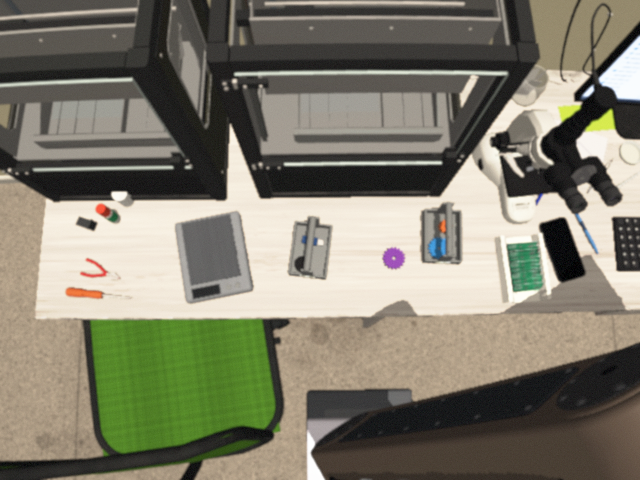

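View pics/scene1.png

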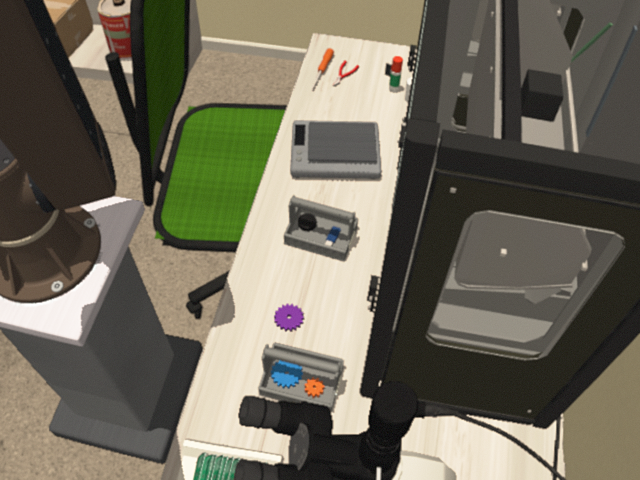

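```bash
cat > h.py <<'E'
import numpy as np,cv2
from scipy.optimize import minimize
def proj(p,P): return cv2.projectPoints(np.float64(P).reshape(-1,1,3),p["rvec"],p["tvec"],p["intrinsics"],p["dist"])[0].reshape(-1,2)
def place(P,q):
    c,s=np.cos(q[2]),np.sin(q[2]);return np.c_[q[0]+c*P[:,0]-s*P[:,1],q[1]+s*P[:,0]+c*P[:,1],P[:,2]+(q[3] if len(q)>3 else 0)]
def box(x0,x1,y0,y1,z0,z1): return np.array([[x,y,z] for x in(x0,x1) for y in(y0,y1) for z in(z0,z1)])
TRAY=[box(-.06,.06,-.042,.042,0,.03),box(-.06,.06,-.007,.007,.072,.09),box(-.06,-.054,-.007,.007,0,.09),box(.054,.06,-.007,.007,0,.09)]
PAN=[box(-.07,.07,-.055,.055,.042,.042)]
BASE=[box(-.0925,.0925,-.075,.075,0,.038)]
def sil(p,boxes,q):
    S=4;m=np.zeros((480*S,640*S),np.uint8)
    for b in boxes:
        h=cv2.convexHull(((proj(p,place(b,q))+.5)*S*16).astype(np.int32));cv2.fillConvexPoly(m,h,255,shift=4)
    return cv2.resize(m,(640,480),interpolation=cv2.INTER_AREA)/255.
def fit(views,boxes,q0):
    def f(q): return sum(np.abs(sil(p,boxes,q)-m).sum()/m.sum() for p,m in views)
    q0=np.array(q0,float);sx=np.vstack([q0]+[q0+d for d in np.diag([.012,.012,.15])])
    r=minimize(f,q0,method="Nelder-Mead",options=dict(initial_simplex=sx,xatol=1e-4,fatol=1e-4));return r.x,r.fun
def draw(p,img,boxes,q,S,o,c):
    for b in boxes:
        h=cv2.convexHull((((proj(p,place(b,q))-o+.5)*S)).astype(np.float32)).astype(int);cv2.polylines(img,[h],True,c,1)
E
python3 - <<'E'
from plant import ctrl
from h import *
ps={n:ctrl.snapshot(n) for n in("top","scene")}
tm=[];sm=[]
for n,p in ps.items():
    for r in ctrl.outline_of(p,"gear_tray"):
        m=r["pixels"];v,u=np.nonzero(m);print(n,"tray",r["confidence"],m.sum(),u.mean(),v.mean())
    t=[r for r in ctrl.outline_of(p,"gear_tray") if abs(np.nonzero(r["pixels"])[1].mean()-(442 if n=="top" else 302))<20]
    if t: tm.append((p,t[0]["pixels"].astype(float)))
    s=ctrl.outline_of(p,"scale")
    if s: sm.append((p,s[0]["pixels"].astype(float)));print(n,"scale",s[0]["pixels"].sum())
for v in ([x] for x in tm): print("tray",fit(v,TRAY,[.545,-.15,0]))
qt,e=fit(tm,TRAY,[.545,-.15,0]);print("both",qt,np.degrees(qt[2]),e)
for a in (0.,):
  for v in [[x] for x in sm]+[sm]: qs,e=fit(v,BASE,[.505,.35,a]);print("scale",qs,e)
S=5;out=[]
for n,b,o in(("top",TRAY,(405,195)),("scene",TRAY,(250,330)),("top",BASE,(165,205)),("scene",BASE,(280,108))):
    p=ps[n];im=cv2.resize(p["pixels"][o[1]:o[1]+100,o[0]:o[0]+110] if 0 else p["pixels"][o[1]:o[1]+80,o[0]:o[0]+110] if n=="scene" else p["pixels"][o[1]:o[1]+100,o[0]:o[0]+95],None,fx=S-1.,fy=S-1.,interpolation=cv2.INTER_CUBIC)
    q=qt if b is TRAY else qs
    draw(p,im,b,q,S-1,np.array(o),(0,255,0))
    if b is BASE: draw(p,im,PAN,q,S-1,np.array(o),(0,0,255))
    c=np.zeros((400,440,3),np.uint8);im=im[:400,:440];c[:im.shape[0],:im.shape[1]]=im;out.append(c[:400,:400] )
w=np.vstack([np.hstack(out[:2]),np.hstack(out[2:])]);cv2.imwrite("pics/fit1.png",cv2.resize(w,(600,600)))
E
```

```text
top tray 0.82 1970 442.66091370558377 233.21522842639595
top scale 5535
scene tray 0.86 3182 300.7438717787555 373.8752357008171
scene scale 5060
tray (array([ 0.54484901, -0.14766899, -0.05643241]), np.float64(0.21335323977306658))
tray (array([ 0.54320912, -0.14876483, -0.04435693]), np.float64(0.4079368013704539))
both [ 0.54361677 -0.14804413 -0.04211433] -2.4129735174986124 0.636423953865606
scale [0.50487237 0.36343262 0.1955278 ] 0.08122216908443593
scale [0.49967622 0.36865471 0.19644201] 0.14015112764473378
scale [0.50108455 0.36472154 0.19865118] 0.22695056036561037
```

View pics/fit1.png

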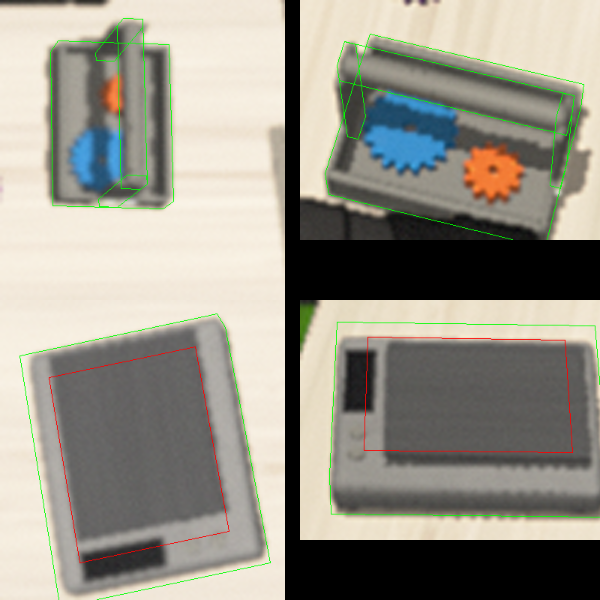

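```bash
python3 - <<'E'
from h import *
import pickle
ims=[];V=[]
for n,seed,o in(("top",(210,248),(165,205)),("scene",(345,147),(280,108))):
    p=pickle.load(open(n+"1.pkl","rb"));g=cv2.cvtColor(p["pixels"],cv2.COLOR_BGR2GRAY)
    a=np.median(g[seed[1]-5:seed[1]+5,seed[0]-5:seed[0]+5])
    m=(np.abs(g.astype(float)-a)<28).astype(np.uint8)
    m=cv2.morphologyEx(m,cv2.MORPH_OPEN,np.ones((5,5)));_,l=cv2.connectedComponents(m);m=(l==l[seed[1],seed[0]])
    print(n,a,m.sum());V.append((p,m.astype(float)));ims.append((n,p,o,m))
for v in [[V[0]],[V[1]],V]:
    q,e=fit(v,PAN,[.515,.365,.197]);print(q,np.degrees(q[2]),e)
out=[]
for n,p,o,m in ims:
    w=np.array(p["pixels"]);im=cv2.resize(w[o[1]:o[1]+100,o[0]:o[0]+110],None,fx=3.6,fy=3.6,interpolation=cv2.INTER_CUBIC)
    draw(p,im,PAN,q,3.6,np.array(o),(0,0,255))
    mm=cv2.resize((m[o[1]:o[1]+100,o[0]:o[0]+110]*255).astype(np.uint8),None,fx=3.6,fy=3.6)
    out.append(cv2.drawContours(im,cv2.findContours((mm>127).astype(np.uint8),0,2)[0],-1,(0,255,0),1))
cv2.imwrite("pics/pan.png",np.hstack(out))
E
```

```text
top 99.0 3093
scene 91.0 2739
[0.51605447 0.36611689 0.18753512] 10.744970842244001 0.0253513626595158
[0.5154866  0.35630364 0.21798965] 12.489886905122265 0.06606533084208491
[0.5152828  0.36455582 0.19043361] 10.911042067089813 0.1493220019122568
```

View pics/pan.png

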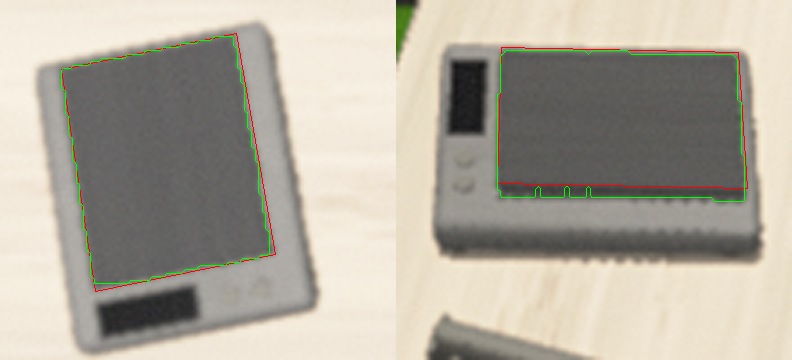

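```bash
python3 - <<'E'
from h import *
import pickle
def tri(a,b):
    A=[];x=[]
    for n,uv in(("top",a),("scene",b)):
        p=pickle.load(open(n+"1.pkl","rb"));A.append(np.c_[cv2.Rodrigues(np.float64(p["rvec"]))[0],np.ravel(p["tvec"])])
        x.append(cv2.undistortPoints(np.float64([[uv]]),p["intrinsics"],p["dist"]).reshape(2,1))
    X=cv2.triangulatePoints(A[0],A[1],x[0],x[1]);return (X[:3]/X[3]).ravel()
print(tri((570,199),(252,412)),tri((608,192),(250,478)),tri((603,100),(395,405)))
E
```

```text
[ 0.53526683 -0.31565899  0.2996923 ] [ 0.54959796 -0.38711021  0.30216905] [ 0.6701722  -0.32814587  0.4226052 ]
```

Call:
{"api": "carry_out", "payload": {
  "increments": [
    [0,0,-3,30,70,10,0],
    [0,0,-6,60,130,20,0],
    [0,0,-9,95,190,20,0],
    [0,0,-12,130,250,20,0],
    [0,0,-15,165,310,20,0],
    [0,0,-17,200,370,20,0],
    [0,0,-17,225,420,20,0],
    [0,0,-17,240,460,20,0],
    [0,0,-17,250,490,20,0],
    [0,0,-17,255,505,20,0],
    [0,0,-17,255,505,20,0]
  ]
}}

```text
clock: 2.28
tool_pos: [0.4188, -0.1491, 0.2467]
orientation: [180.0, -0.0, 87.2]
force: [-0.5, -0.3, -0.3]
opening: 0.0874
```

Call:
{"api": "carry_out", "payload": {
  "increments": [
    [0,0,0,10,0,-40,0],
    [0,0,0,30,0,-80,0],
    [0,0,0,60,0,-110,0],
    [0,0,0,90,0,-115,0],
    [0,0,0,115,1,-115,0],
    [0,0,0,125,1,-118,0],
    [0,0,0,125,1,-130,0],
    [0,0,0,125,1,-145,0],
    [0,0,0,125,1,-160,0],
    [0,0,0,125,1,-172,0],
    [0,0,0,125,1,-181,0],
    [0,0,0,125,1,-185,0],
    [0,0,0,125,1,-185,0]
  ]
}}

```text
clock: 3.9
tool_pos: [0.5436, -0.1488, 0.0614]
orientation: [-180.0, 0.0, 87.0]
force: [-0.6, 0.7, 0.8]
opening: 0.0878
```

```bash
python3 - <<'E'
from plant import ctrl
import cv2,numpy as np
a=ctrl.snapshot("top")["pixels"][180:290,380:500];b=ctrl.snapshot("scene")["pixels"][310:420,230:350]
cv2.imwrite("pics/near.png",np.hstack([cv2.resize(x,(400,366),interpolation=2) for x in(a,b)]))
E
```

```text
(no output)
```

View pics/near.png

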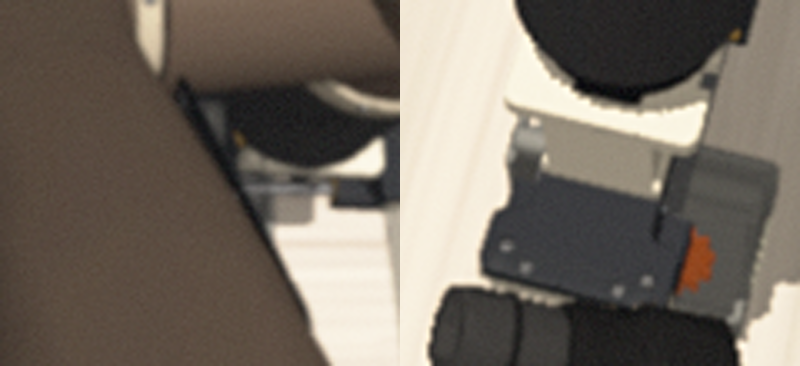

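The left crop (top view) is mostly hidden by the arm. In the right crop (scene view) the gripper straddles the tray, with the orange gear at about (700,260). Closing now.

Call:
{"api": "carry_out", "payload": {
  "increments": [
    [0,0,0,0,0,0,0.3],
    [0,0,0,0,0,0,0.6],
    [0,0,0,0,0,0,0.8],
    [0,0,0,0,0,0,1],
    [0,0,0,0,0,0,1],
    [0,0,0,0,0,0,1],
    [0,0,0,0,0,0,1],
    [0,0,0,0,0,0,1],
    [0,0,0,0,0,2,1],
    [0,0,0,0,0,5,1],
    [0,0,0,0,0,9,1],
    [0,0,0,0,0,14,1],
    [0,0,0,0,0,20,1],
    [0,0,0,0,0,20,1],
    [0,0,0,0,0,20,1]
  ]
}}

```text
clock: 5.88
tool_pos: [0.5435, -0.1488, 0.0816]
orientation: [180.0, -0.0, 87.0]
force: [-0.3, -0.4, -2.9]
opening: 0.0137
```

Call:
{"api": "carry_out", "payload": {
  "increments": [
    [0,0,0,0,0,3,1],
    [0,0,0,0,0,9,1],
    [0,0,0,0,1,18,1],
    [0,0,0,0,3,29,1],
    [0,0,0,-1,7,41,1],
    [0,0,0,-2,13,53,1],
    [0,0,0,-4,22,65,1],
    [0,0,0.5,-6,34,77,1],
    [0,0,1,-8,49,88,1],
    [0,0,1.5,-10,66,98,1],
    [0,0,2,-12,85,107,1],
    [0,0,2.5,-14,105,114,1],
    [0,0,3,-16,125,119,1],
    [0,0,3.5,-18,146,120,1],
    [0,0,4.2,-20,168,120,1],
    [0,0,5,-21,190,120,1],
    [0,0,5.8,-22,212,120,1],
    [0,0,6.6,-23,234,120,1],
    [0,0,7.4,-24,256,120,1],
    [0,0,8.2,-25,278,120,1]
  ]
}}

```text
clock: 8.38
tool_pos: [0.518, 0.1307, 0.2018]
orientation: [-180.0, -0.0, 95.3]
force: [-0.3, 0.0, -2.8]
opening: 0.014
```

Call:
{"api": "carry_out", "payload": {
  "increments": [
    [0,0,0.8,0,22,0,1],
    [0,0,1.6,0,44,0,1],
    [0,0,2.4,0,66,0,1],
    [0,0,3.2,0,88,0,1],
    [0,0,3.8,-1,109,0,1],
    [0,0,4.3,-1,129,0,1],
    [0,0,4.7,-1,148,0,1],
    [0,0,5,-1,166,0,1],
    [0,0,5.2,-2,182,-1,1],
    [0,0,5.4,-2,197,-4,1],
    [0,0,5.5,-2,210,-9,1],
    [0,0,5.6,-2,220,-16,1],
    [0,0,5.6,-2,228,-24,1],
    [0,0,5.6,-2,233,-32,1],
    [0,0,5.6,-2,236,-39,1],
    [0,0,5.6,-2,237,-44,1],
    [0,0,5.6,-2,237,-48,1],
    [0,0,5.6,-2,237,-50,1],
    [0,0,5.6,-2,237,-50,1],
    [0,0,5.6,-2,237,-50,1]
  ]
}}

```text
clock: 10.88
tool_pos: [0.5167, 0.3662, 0.1518]
orientation: [180.0, -0.0, 100.8]
force: [-0.4, -0.6, -3.9]
opening: 0.0136
```

```bash
python3 - <<'E'
from plant import ctrl
import cv2,numpy as np,pickle
o=ctrl.get_obs();print(o['clock'],o['tool_pos'],o['orientation'],o['force'],o['opening'])
ps={n:ctrl.snapshot(n) for n in("top","scene")}
for n in ps:
    pickle.dump(ps[n],open(n+"2.pkl","wb"))
a=ps["top"]["pixels"][160:320,150:300];b=ps["scene"]["pixels"][80:240,250:400]
cv2.imwrite("pics/hover.png",np.hstack([cv2.resize(x,(400,427),interpolation=2) for x in(a,b)]))
E
```

```text
10.875 [0.51667722 0.36618657 0.15184381] [ 1.79979478e+02 -1.35411802e-02  1.00826808e+02] [-0.44219604 -0.56398485 -3.85987154] 0.013581616414586708
```

View pics/hover.png

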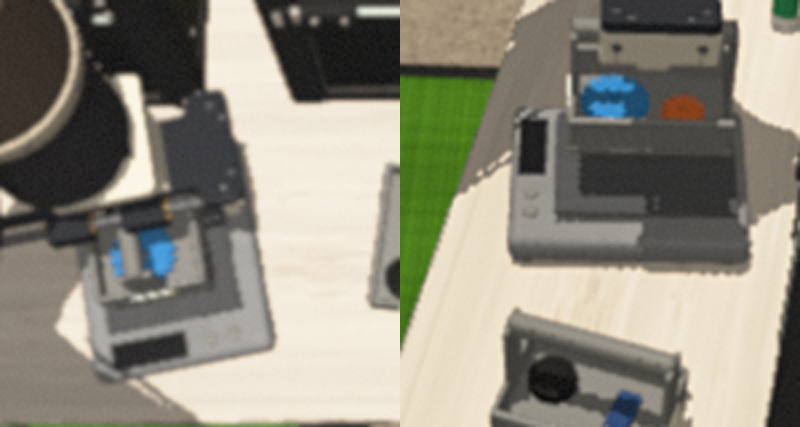

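```bash
python3 - <<'E'
from h import *
import pickle
out=[];q=[.5167,.3662,np.radians(10.8),.0904]
for n,o in(("top",(170,200)),("scene",(300,80))):
    p=pickle.load(open(n+"2.pkl","rb"));S=5
    im=cv2.resize(p["pixels"][o[1]:o[1]+100,o[0]:o[0]+78],None,fx=S,fy=S,interpolation=2)
    draw(p,im,TRAY[:1],q,S,np.array(o),(0,255,0));draw(p,im,[box(-.06,.06,-.042,.042,.03,.03)],q,S,np.array(o),(0,255,255))
    draw(p,im,PAN,[.516,.366,np.radians(10.8)],S,np.array(o),(0,0,255));out.append(im)
cv2.imwrite("pics/ov2.png",np.hstack(out))
E
```

```text
(no output)
```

View pics/ov2.png

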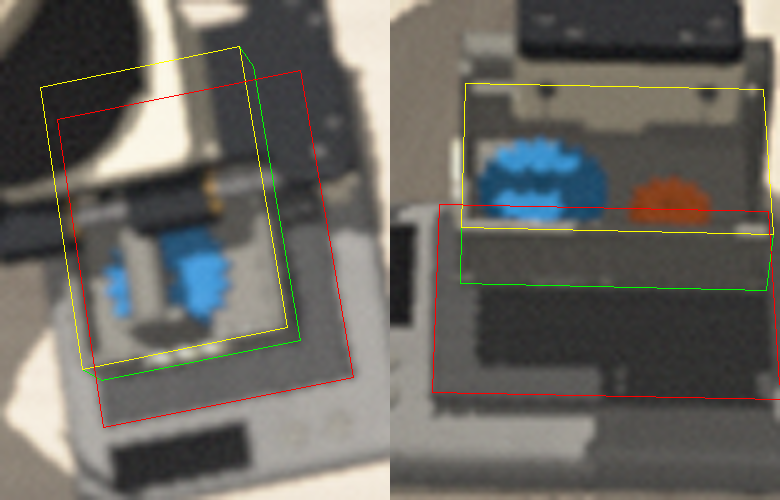

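Call:
{"api": "carry_out", "payload": {
  "increments": [
    [0,0,0,1,0,-2,1],
    [0,0,0,2,0,-6,1],
    [0,0,0,2,0,-11,1],
    [0,0,0,2,0,-16,1],
    [0,0,0,2,0,-21,1],
    [0,0,0,2,0,-26,1],
    [0,0,0,2,0,-31,1],
    [0,0,0,2,0,-35,1],
    [0,0,0,2,0,-38.5,1],
    [0,0,0,2,0,-41,1],
    [0,0,0,2,0,-43,1],
    [0,0,0,2,0,-44.5,1],
    [0,0,0,2,0,-45.5,1],
    [0,0,0,2,0,-46.2,1],
    [0,0,0,2,0,-46.8,1],
    [0,0,0,2,0,-47.2,1],
    [0,0,0,2,0,-47.6,1],
    [0,0,0,2,0,-47.6,1]
  ]
}}

```text
clock: 13.22
tool_pos: [0.5186, 0.3661, 0.1039]
orientation: [-180.0, 0.0, 100.8]
force: [-0.4, -0.3, -2.2]
opening: 0.014
```

Call:
{"api": "carry_out", "payload": {
  "increments": [
    [0,0,0,0,0,-0.3,1],
    [0,0,0,0,0,-0.6,1],
    [0,0,0,0,0,-0.6,1]
  ]
}}

```text
clock: 13.6
tool_pos: [0.5186, 0.3662, 0.1034]
orientation: [180.0, -0.0, 100.8]
force: [0.3, 0.1, -2.2]
opening: 0.0137
```

Call:
{"api": "carry_out", "payload": {
  "increments": [
    [0,0,0,0,0,-0.3,1],
    [0,0,0,0,0,-0.6,1],
    [0,0,0,0,0,-0.6,1],
    [0,0,0,0,0,-0.6,1]
  ]
}}

```text
clock: 14.1
tool_pos: [0.5186, 0.3664, 0.1033]
orientation: [180.0, -0.0, 100.8]
force: [-4.3, 0.4, 6.1]
opening: 0.0141
```

Contact shows as an upward force. Checking alignment before letting go.

```bash
python3 - <<'E'
from h import *
from plant import ctrl
out=[];q=[.5165,.3662,np.radians(10.8),.042]
for n,o in(("top",(170,205)),("scene",(300,95))):
    p=ctrl.snapshot(n);S=5
    im=cv2.resize(p["pixels"][o[1]:o[1]+95,o[0]:o[0]+78],None,fx=S,fy=S,interpolation=2)
    draw(p,im,TRAY[:1],q,S,np.array(o),(0,255,0))
    out.append(im)
cv2.imwrite("pics/ov3.png",np.hstack(out))
E
```

```text
(no output)
```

View pics/ov3.png

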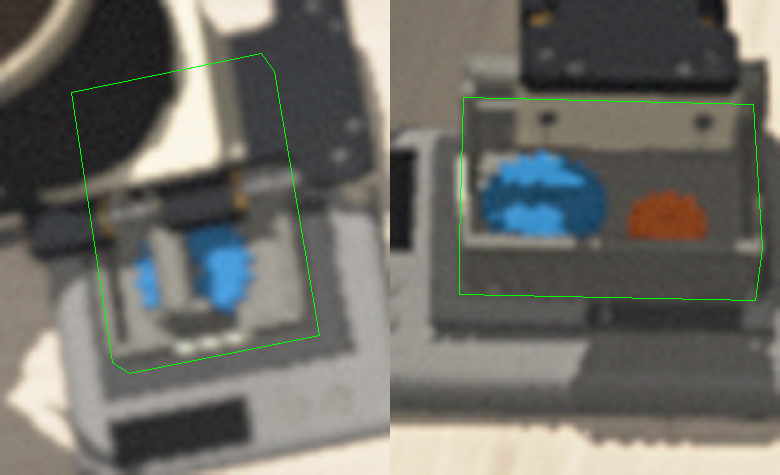

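Call:
{"api": "carry_out", "payload": {
  "increments": [
    [0,0,0,0,0,0.6,1],
    [0,0,0,0,0,0.6,0.7],
    [0,0,0,0,0,0.6,0.4],
    [0,0,0,0,0,0.6,0],
    [0,0,0,0,0,0.6,0],
    [0,0,0,0,0,0.6,0],
    [0,0,0,0,0,0.6,0],
    [0,0,0,0,0,10,0],
    [0,0,0,0,0,30,0],
    [0,0,0,0,0,60,0],
    [0,0,0,0,0,90,0],
    [0,0,0,-30,0,115,0],
    [0,0,0,-70,-30,125,0],
    [0,0,0,-100,-80,125,0],
    [0,0,0,-110,-130,125,0],
    [0,0,0,-110,-190,125,0],
    [0,0,0,-110,-250,125,0],
    [0,0,0,-110,-310,125,0],
    [0,0,0,-110,-360,125,0],
    [0,0,0,-110,-360,125,0]
  ]
}}

```text
clock: 16.7
tool_pos: [0.4082, 0.0035, 0.2286]
orientation: [179.9, -0.0, 100.6]
force: [-0.3, 0.3, -0.5]
opening: 0.0876
```

```bash
python3 - <<'E'
from h import *
from plant import ctrl
out=[];V=[];I=[]
o_=ctrl.get_obs();print(o_['clock'],o_['tool_pos'],o_['force'],o_['opening'])
for n,o,c in(("top",(170,195),(212,245)),("scene",(300,95),(345,140))):
    p=ctrl.snapshot(n)
    for r in ctrl.outline_of(p,"gear_tray"):
        v,u=np.nonzero(r["pixels"]);print(n,r["confidence"],u.mean(),v.mean())
        if np.hypot(u.mean()-c[0],v.mean()-c[1])<25: V.append((p,r["pixels"].astype(float)));break
    I.append((n,o,p))
UP=[b.copy() for b in TRAY]
for b in UP: b[:,2]+=.042
for v in [[x] for x in V]+[V]:
    q,e=fit(v,UP,[.516,.366,.19]);print(q,np.degrees(q[2]),e)
S=5
for n,o,p in I:
    im=cv2.resize(p["pixels"][o[1]:o[1]+110,o[0]:o[0]+78],None,fx=S,fy=S,interpolation=2)
    draw(p,im,UP,q,S,np.array(o),(0,255,0));draw(p,im,PAN,[.516,.366,np.radians(10.8)],S,np.array(o),(0,0,255));out.append(im)
cv2.imwrite("pics/ov4.png",np.hstack(out))
E
```

```text
16.7 [0.4081661  0.00347936 0.22864052] [-0.29155846  0.25956114 -0.54155807] 0.08757364654974942
top 0.98 206.5522592423551 244.25741670470106
scene 0.59 345.0557834290402 128.8228055783429
[0.51930201 0.36830737 0.17974058] 10.298376871615398 0.21255940075710794
[0.51667298 0.36332738 0.17425449] 9.984046758861988 0.2537309591597098
[0.51775711 0.36679359 0.15419189] 8.834544546509191 0.5170042070876737
```

View pics/ov4.png

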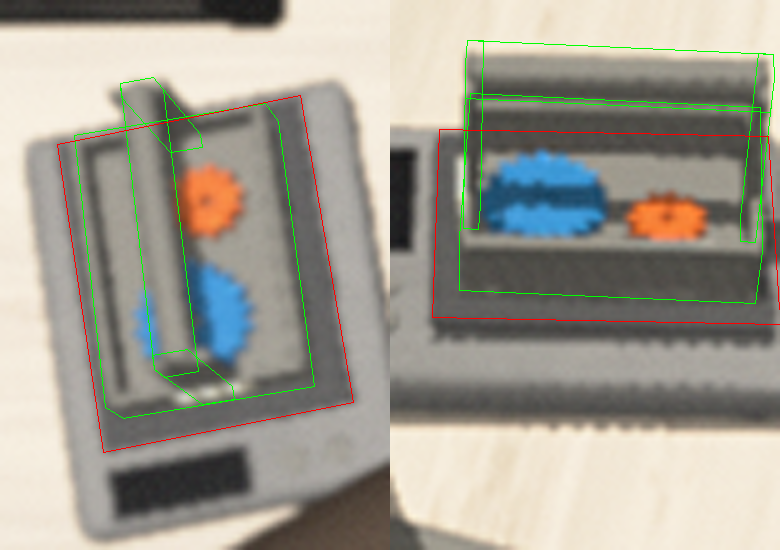

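```bash
python3 -c "
from plant import ctrl
print(ctrl.close_job())"
```

```text
the job is handed in; nothing more can be done
None
```

The gear tray, with both gears in it, is on the scale pan. I lifted it by its handle, carried it level over the other tray, lowered it until the wrist felt about 6 N upward, and let go. The arm then backed off clear of everything, and I handed the job in at about 17 s.

- **Gears:** the last pictures show both gears still in the tray, which stands upright on the pan. I left the purple gear and the other tray alone.
- **Centring:** the two cameras differ a little.

| Camera | Off-centre in x | Off-centre in y |
|---|---|---|
| Top | about 3 mm | about 2 mm |
| Scene | about 1 mm | about 7 mm, but the scene estimate of the pan was biased by a shadow at its edge |

- **Squareness:** I measured the pan at about 10.8°. Each camera alone puts the tray within about 1° of that, and the combined fit, which matched the pictures less well, says about 2° off.
- **Not corrected:** I judged these offsets to be within measuring error, so I did not pick the tray up again to adjust it.

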